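# Set the sanded foam parts into their holding jigs for coating

## Robot

A 7-joint arm with a two-finger parallel gripper is mounted at the origin on the work surface. World frame = base frame: x ahead of the robot, y to its left, z up, the work surface at z = 0. Lengths are in mm, angles in rad, forces in N, time in s.
With the tool pointing down it reaches from about 400 to 850 mm from the base axis. Payload 4.5 kg.
Tool frame: the origin (TCP) lies between the finger pads; the fingertips stand 17 mm ahead of it and the grasp point (between the pads) lies 2 mm behind it; z points along the fingers, x is the direction in which the jaws open and shut, and the axes are right-handed (so a half turn about z gives the same grasp; the last joint's range is limited). The gripper opens to 88 mm and grips with 3 to 60 N. Pads are 18 mm wide; open, the fingers measure 123 mm over their backs; the gripper's body (75 mm by 187 mm) begins 45 mm behind the grasp point.
Start: joints at [1.212, 0.689, -0.195, 1.565, 0.157, 0.902, -0.215], TCP at [239.265, -577.412, 255.743] pointing down, gripper open.
Joint ranges: [-3.01, 3.01], [-0.46, 2.08], [-1.47, 1.51], [0.13, 2.56], [-1, 4.14], [0.04, 2.09], [-2.66, 2.66]. Speed limits (rad/s): [2.57, 2.57, 3.14, 3.14, 3.14, 3.14, 3.14].

## Interface

Orientations are given as a rotation vector (axis times angle).
In Python, from bench import manip, hand, solver, imaging, get_time_s, get_joints, get_joint_vel, get_joint_torque, get_tcp_pos, get_tool_rot, get_ft_force, get_ft_torque, get_gripper_width gives the robot as it stands. Calls block until the motion is done:
- manip.move_ptp(position, orientation): joint-space move of the TCP to a pose.
- manip.line_to(position, feed=150, orientation=None, stop_force=None): straight line of the TCP; orientation=None keeps the orientation; feed is the mean speed in mm/s. With stop_force (N) it stops when the force on the tool has changed by that much, and returns True; else False.
- manip.movej(angles): joint-space move.
- hand.gripper_to(opening): finger opening in mm; the grip force is fixed at half the most; returns when the fingers have stopped.
- manip.dwell(seconds).
- solver.inverse_kinematics(position, orientation): joint angles nearest the present ones, or None.
- imaging.grab_frame(name): name is "side" or "top"; returns a dict with "frame" (420x560x3 uint8, blue, green, red), "z_map" (420x560 float32, mm along the optical axis (not along the pixel's ray), 0 where there is no reading), "vfov" (degrees; the focal length in pixels is half the picture's height over the tangent of half this angle, whatever the lens; pixels are square), "cx", "cy" (the principal point, pixels), "k1" (the pictures are not rectified: a ray, as slopes to the right and down, at radius r is drawn at 1 + k1 r^2 times it, then the intrinsics apply), "T" (4x4, takes a point from camera to world coordinates). Camera axes: x right, y down, z forward; pixel columns grow to the right and rows downward; lengths in mm; the calibration is good to about 2 mm. A picture is of the moment at which its call begins.
A pose or a line that the arm cannot do raises manip.Unreachable and nothing moves.
- manip.finish_job(): hands the job in, once; it reports no verdict.
Readings, each from a call of its own:
- get_time_s(): time.
- get_joints(): joint angles.
- get_joint_vel(): joint speeds.
- get_joint_torque(): joint torques, N m.
- get_tcp_pos(): TCP position.
- get_tool_rot(): TCP orientation.
- get_ft_force(): force on the tool from outside, world axes, zero at the start.
- get_ft_torque(): the same for the moment, N m.
- get_gripper_width(): finger opening in mm.
Only numpy, scipy, OpenCV 4.12 (cv2) and the standard library are available. Lean on these libraries where they do the work, as an engineer would, in place of code of your own. Each camera call takes 0.05 s, during which the arm holds its last target. There are 200 camera calls.

## Task

Four sanded white foam parts of a model aircraft are standing about on the bench: a large and a small round nose cone, a long pod with rounded ends and a square tail block. Put each one upright, fully down in the recess of the plywood jig that is cut to its own outline and size, so that they can be coated, and let go of it. The dark grey nose cone is already coated and finished: leave it standing where it is.

Things in the scene. Friction and masses are not known exactly. Their poses are not given: they have to be found in the camera images.
- cone_large: Large white foam nose cone: round, diameter 62 mm, sides upright to 50 mm, domed above, 76 mm tall. Matt white, stands upright from the start; light (20 to 90 g), hard enough to be gripped at 30 N. Origin: centre of its flat underside; z up. Place shuffled; yaw up to 0.6 rad.
- cone_small: Small white foam nose cone: round, diameter 38 mm, sides upright to 50 mm, domed above, 76 mm tall. Matt white, stands upright from the start; light (20 to 90 g), hard enough to be gripped at 30 N. Origin: centre of its flat underside; z up. Place shuffled; yaw up to 0.6 rad.
- pod: White foam pod, seen from above a bar with round ends: 100 mm long along its x, 44 mm wide along its y, sides upright to 46 mm, rounded above, 68 mm tall. Matt white, stands upright from the start; light (20 to 90 g), hard enough to be gripped at 30 N. Origin: centre of its flat underside; z up. Place shuffled; yaw up to 0.6 rad.
- tail_block: White foam tail block: square, 46 by 46 mm (sides along its x and y), upright to 52 mm, with a 34 mm square step on top, 66 mm tall. Matt white, stands upright from the start; light (20 to 90 g), hard enough to be gripped at 30 N. Origin: centre of its flat underside; z up. Place shuffled; yaw up to 0.6 rad.
- cone_grey: Finished nose cone, dark grey (nearly black): round, diameter 62 mm, 76 mm tall, loose, standing upright. Not to be moved. Origin: centre of its underside. It, the white parts and the jigs stand at least 130 mm apart (centres); a roll of yellow tape and a cork sanding block (up to 24 mm tall) lie between them. Nothing among them is taller than 80 mm. Place shuffled; yaw up to 0.6 rad.
- jig_round_large: Jig for the large cone: plate 104 by 104 mm, round recess of diameter 78 mm. Brown plywood plate fixed flat on the bench, recess centred in its top: dark felt floor 4 mm, rim 12 mm above the bench; 8 mm free all round its part. Origin: centre of the plate's underside, below the recess centre; z up. Place shuffled; yaw up to 0.6 rad.
- jig_round_small: Jig for the small cone: plate 82 by 82 mm, round recess of diameter 54 mm. Brown plywood plate fixed flat on the bench, recess centred in its top: dark felt floor 4 mm, rim 12 mm above the bench; 8 mm free all round its part. Origin: centre of the plate's underside, below the recess centre; z up. Place shuffled; yaw up to 0.6 rad.
- jig_long: Jig for the pod: plate 140 by 84 mm, oblong recess 116 mm along its x by 60 mm along its y. Brown plywood plate fixed flat on the bench, recess centred in its top: dark felt floor 4 mm, rim 12 mm above the bench; 8 mm free all round its part. Origin: centre of the plate's underside, below the recess centre; z up. Place shuffled; yaw up to 0.6 rad.
- jig_square: Jig for the tail block: plate 86 by 86 mm, square recess 62 by 62 mm (sides along its x and y; the block may go in at any quarter turn). Brown plywood plate fixed flat on the bench, recess centred in its top: dark felt floor 4 mm, rim 12 mm above the bench; 8 mm free all round its part. Origin: centre of the plate's underside, below the recess centre; z up. Place shuffled; yaw up to 0.6 rad.
There are look-alikes about, which are no part of the job. What is shaped like the tail_block but red or turquoise is not meant.

How it is judged:
By the outcome, as a careful person would: the job done as asked, in the order asked, and still so for the second after the job is handed in, with the robot touching nothing.
It also fails if it takes over 115 s, if anything falls off the work surface, if the arm or the gripper's body presses on something with over 40 N, if the wrist force passes 120 N, or if a joint passes its speed limit or range.

## Working session

There is one attempt and no reset: what is moved stays moved. The work goes in short steps, each a Python script; the robot and the scene stay as the last script left them, time stands still between calls to the robot, and variables do not carry over. Pictures are saved under pics/ and viewed, about 12 in all and at most 16, crops included, and the job is handed in when it is done.

```bash
ls; mkdir -p pics; python3 - <<'E'
from bench import imaging,get_time_s,get_joints,get_tool_rot
import cv2,numpy as np
np.set_printoptions(precision=3,suppress=True)
for n in("top","side"):
    f=imaging.grab_frame(n); cv2.imwrite(f"pics/{n}0.png",f["frame"]); np.savez(f"{n}0.npz",**f)
    print(n,f["vfov"],f["cx"],f["cy"],f["k1"],f["T"],(f["z_map"]>0).mean(),f["z_map"].max())
print(get_time_s(),get_joints(),get_tool_rot())
E
```

```text
pics
top 46.55298107749138 277.751322200126 205.02748858976537 -0.14381366121319294 [[  -0.012   -0.992    0.123  341.831]
 [  -1.       0.014    0.016   16.12 ]
 [  -0.017   -0.123   -0.992 1270.679]
 [   0.       0.       0.       1.   ]] 0.9961437074829932 2096.7852
side 47.60454757072753 281.5467057626256 210.38597324622816 0.00948494380303562 [[  -0.757   -0.467    0.456 -127.807]
 [  -0.653    0.534   -0.537  738.94 ]
 [   0.007   -0.705   -0.709  982.171]
 [   0.       0.       0.       1.   ]] 0.9960246598639456 3062.845
0.1 [ 1.212  0.69  -0.195  1.566  0.157  0.903 -0.215] [-2.612  1.745  0.002]
```

View pics/top0.png

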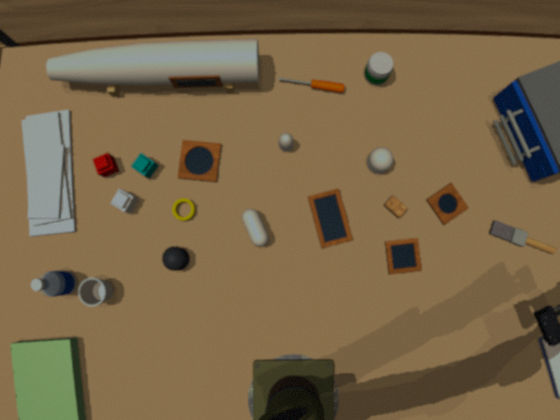

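View pics/side0.png

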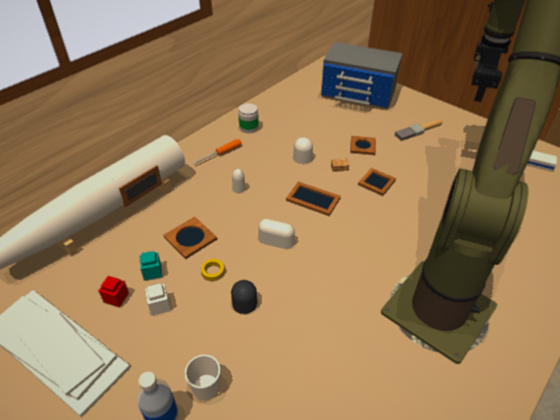

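Candidates in the top view:
- **Tail block:** white at (122,200). The red one at (105,164) and the turquoise one at (145,165) are look-alikes.
- **Large cone:** white dome at (381,160). The white-lidded jar at (379,65) and mug at (93,292) aren't it, and the grey cone at (176,258) stays.
- **Small cone:** (286,142).
- **Pod:** (255,227).
- **Jigs:** large round (200,160), long (330,218), small round (448,203), square (403,256).

Next I'll measure them from the depth points.

```bash
cat > vis.py <<'E'
import numpy as np,cv2
from scipy.optimize import least_squares
def K(f):
    F=f["frame"].shape[0]/2/np.tan(np.radians(float(f["vfov"]))/2)
    return np.array([[F,0,float(f["cx"])],[0,F,float(f["cy"])],[0,0,1]])
def D(f): return np.array([float(f["k1"]),0,0,0])
def cloud(f):
    """world xyz for every pixel (420,560,3), nan where no depth"""
    v,u=np.mgrid[:420,:560].astype(float)
    p=cv2.undistortPoints(np.stack([u,v],-1).reshape(-1,1,2),K(f),D(f)).reshape(420,560,2)
    z=np.where(f["z_map"]>0,f["z_map"],np.nan)[...,None]
    P=np.concatenate([p*z,z],-1); T=f["T"]
    return P@T[:3,:3].T+T[:3,3]
def project(f,P):
    T=np.linalg.inv(f["T"])
    return cv2.projectPoints(np.float64(P).reshape(-1,1,3),cv2.Rodrigues(T[:3,:3])[0],T[:3,3],K(f),D(f))[0].reshape(-1,2)
def near(f,c,xy,r,zlo,zhi):
    """points within r of xy and height range; returns pts, bgr"""
    m=(np.hypot(c[...,0]-xy[0],c[...,1]-xy[1])<r)&(c[...,2]>zlo)&(c[...,2]<zhi)
    return c[m],f["frame"][m]
def circle(p,R,c0):
    g=least_squares(lambda c:np.hypot(p[:,0]-c[0],p[:,1]-c[1])-R,c0,loss="soft_l1",f_scale=2)
    return g.x,np.sqrt(np.mean(g.fun**2))
E
python3 - <<'E'
from vis import *
np.set_printoptions(precision=1,suppress=True)
fs={n:dict(np.load(n+"0.npz")) for n in("top","side")}
cs={n:cloud(f) for n,f in fs.items()}
px=dict(cone_large=(381,160),cone_small=(286,142),pod=(255,227),tail=(122,200),grey=(176,258),red=(105,164),turq=(145,165),jl=(200,160),jlong=(330,218),js=(448,203),jsq=(403,256),tape=(184,209),cork=(396,206))
for k,(u,v) in px.items():
    c0=cs["top"][v,u]; print(k,c0)
    for n in fs:
        c=cs[n]
        if k[0]=="j":
            p,b=near(fs[n],c,c0,90,8,20); brown=(b[:,2].astype(int)-b[:,0]>30)
            p=p[brown]
            print("  ",n,len(p),"z med",np.median(p[:,2]),p[:,2].std(),cv2.minAreaRect(np.float32(p[:,:2])))
        else:
            p,b=near(fs[n],c,c0,75,15,90); t=np.percentile(p[:,2],98)
            w=p[p[:,2]>10]
            print("  ",n,len(p),"top z",t,"rect",cv2.minAreaRect(np.float32(p[:,:2])) if len(p)>3 else "")
m=np.abs(cs["top"][...,2])<6
print("bench z",[np.nanmedian(c[300:330,200:240,2]) for c in cs.values()],[np.nanstd(c[300:310,200:210,2]) for c in cs.values()])
E
```

```text
cone_large [ 600.5 -224.9   76.5]
   top 512 top z 77.90949806202995 rect ((608.93212890625, -229.2940216064453), (58.6961669921875, 59.69169616699219), 61.4945068359375)
   side 390 top z 76.9170723673001 rect ((607.1466064453125, -227.51345825195312), (57.245384216308594, 59.50923156738281), 85.25949096679688)
cone_small [650.7  12.5  72.4]
   top 206 top z 78.52013163930853 rect ((659.0325927734375, 13.487213134765625), (33.97125244140625, 35.79377365112305), 87.75228118896484)
   side 235 top z 76.18585845185403 rect ((658.66162109375, 14.590055465698242), (34.353572845458984, 34.12314987182617), 2.8500044345855713)
pod [437.5  92.1  67.8]
   top 615 top z 71.81593102033189 rect ((439.00811767578125, 95.31336212158203), (96.56102752685547, 43.915679931640625), 25.45866584777832)
   side 759 top z 70.00239152044048 rect ((438.26776123046875, 95.52281188964844), (99.50794982910156, 43.65059280395508), 22.252103805541992)
tail [510.7 432.5  62. ]
   top 376 top z 70.5514035036723 rect ((511.6927795410156, 436.5845031738281), (47.64771270751953, 47.397125244140625), 60.58440780639648
[... 2478 characters left out ...]
 rect ((490.76287841796875, 282.18341064453125), (57.30049514770508, 57.01920700073242), 59.78144836425781)
   side 226 top z 24.93381394155938 rect ((490.8953857421875, 281.17926025390625), (56.16921615600586, 59.48139190673828), 47.79728698730469)
cork [ 489.9 -269.1   26.7]
   top 259 top z 29.011342390223437 rect ((489.26593017578125, -268.2537841796875), (52.088050842285156, 35.22773361206055), 48.93871307373047)
   side 149 top z 28.15948829902271 rect ((491.4568176269531, -270.57318115234375), (51.16522979736328, 43.3013916015625), 45.00740432739258)
bench z [np.float64(0.7772325593955429), np.float64(0.6865407051324155)] [np.float64(2.4688059208692144), np.float64(1.615635363234818)]
```

```bash
python3 - <<'E'
import cv2
a=cv2.imread("pics/top0.png")
cv2.imwrite("pics/crop.png",cv2.resize(a[120:290,80:480],None,fx=2,fy=2,interpolation=cv2.INTER_CUBIC))
E
```

```text
(no output)
```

View pics/crop.png

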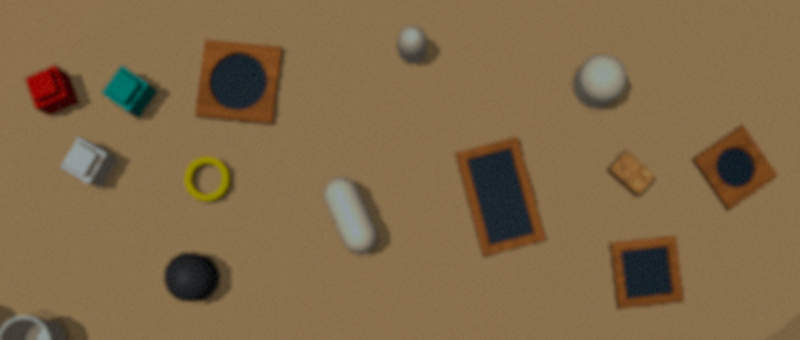

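The crop confirms the choices: white block at crop (85,160), small cone (411,43), large cone (601,80), pod (350,215), and four dark recesses. The heights agree with the given sizes. I'll refine the centres and yaws and check that the poses can be reached.

```bash
cat > meas.py <<'E'
from vis import *
def part_rect(f,c,xy,r=62,zlo=15):
    p,_=near(f,c,xy,r,zlo,95); (x,y),(w,h),a=cv2.minAreaRect(np.float32(p[:,:2]))
    if h>w: a+=90
    return np.array([x,y]),(w,h),a,np.percentile(p[:,2],95)
def jig_rect(f,c,xy):
    hsv=cv2.cvtColor(f["frame"],cv2.COLOR_BGR2HSV)
    d=np.hypot(c[...,0]-xy[0],c[...,1]-xy[1])
    bench=np.median(hsv[(d>95)&(d<110)],0)      # bench colour around it
    brown=(d<90)&(hsv[...,1]>bench[1]+35)
    m=cv2.morphologyEx(brown.astype(np.uint8),cv2.MORPH_CLOSE,np.ones((3,3)))
    cn=max(cv2.findContours(m,cv2.RETR_EXTERNAL,cv2.CHAIN_APPROX_NONE)[0],key=cv2.contourArea)
    q=cv2.drawContours(np.zeros_like(m),[cn],-1,1,-1)>0
    (x,y),(w,h),a=cv2.minAreaRect(np.float32(c[q][:,:2])); 
    if h>w: a+=90
    return np.array([x,y]),(w,h),a
E
python3 - <<'E'
from meas import *
np.set_printoptions(precision=1,suppress=True)
fs={n:dict(np.load(n+"0.npz")) for n in("top","side")}
for n,f in fs.items():
    c=cloud(f); print(n)
    for k,xy,R in(("cone_large",(608,-228),31),("cone_small",(659,14),19),("grey",(361,299),31)):
        p,_=near(f,c,xy,45,12,46); print(k,len(p),circle(p,R,xy))
    for k,xy in(("pod",(438.6,95.4)),("tail",(512,436))): 
        for z in(12,20): print(k,part_rect(f,c,xy,zlo=z))
    for k,xy in(("jl",(622,242)),("jlong",(464,-99)),("js",(497,-412)),("jsq",(362,-287))): print(k,jig_rect(f,c,xy))
from bench import solver
from scipy.spatial.transform import Rotation as Ro
def down(a): a=np.radians(a); return (Ro.from_euler("z",a)*Ro.from_euler("x",np.pi)).as_rotvec()
for k,xy in dict(cl=(608,-228),jl=(622,242),cs=(659,14),js=(497,-412),pod=(438,95),jlong=(464,-99),tail=(512,436),jsq=(362,-287)).items():
    print(k,[a for a in range(-180,180,30) if all(solver.inverse_kinematics([*xy,z],down(a)) is not None for z in(38,220))])
E
```

```text
top
cone_large 81 (array([ 610.2, -231.6]), np.float64(0.7280396703589826))
cone_small 42 (array([661.4,  14. ]), np.float64(0.5225248614626323))
grey 60 (array([363.3, 299.1]), np.float64(0.4483124388399887))
pod (array([439. ,  95.3]), (96.56102752685547, 43.915679931640625), 25.45866584777832, np.float64(70.49750776135623))
pod (array([439. ,  95.3]), (96.56102752685547, 43.915679931640625), 25.45866584777832, np.float64(70.49821515762798))
tail (array([511.7, 436.6]), (47.64771270751953, 47.397125244140625), 60.584407806396484, np.float64(69.55424517191302))
tail (array([511.7, 436.6]), (47.64771270751953, 47.397125244140625), 60.584407806396484, np.float64(69.58058444451342))
jl (array([620.5, 244. ]), (102.21863555908203, 105.03209686279297), 172.64002990722656)
jlong (array([464.5, -98.1]), (141.57293701171875, 83.9477310180664), 14.490933418273926)
js (array([ 497.3, -409.9]), (80.13003540039062, 82.0025634765625), 123.35292053222656)
jsq (array([ 362.8, -287.5]), (95.57754516601562, 77.69983673095703), 15.186652183532715)
side
cone_large 156 (array([ 611.1, -233.3]), np.floa
[... 784 characters left out ...]
626586914), 13.770102500915527)
js (array([ 497.4, -411.4]), (77.9363784790039, 83.15751647949219), 123.51629638671875)
jsq (array([ 362.8, -288.1]), (87.91630554199219, 92.01615142822266), 95.4171085357666)
cl [-180, -150, -120, -90, -60, -30, 0, 30, 60, 90, 120, 150]
jl [-180, -150, -120, -90, -60, -30, 0, 30, 60, 90, 120, 150]
cs [-180, -150, -120, -90, -60, -30, 0, 30, 60, 90, 120, 150]
js [-180, -150, -120, -90, -60, -30, 0, 30, 60, 90, 120, 150]
pod [-180, -150, -120, -30, 0, 30, 60, 90, 120, 150]
jlong [-180, -150, -120, -90, -60, -30, 0, 30, 60, 90, 120, 150]
tail [-180, -150, -120, -90, -60, -30, 0, 30, 60, 90, 120, 150]
jsq [-180, -150, -120, -90, -60, -30, 0, 30, 60, 90, 120, 150]
```

Both views agree to about 2 mm. I'll place the large cone first.

```bash
cat > job.py <<'E'
from bench import manip,hand,solver,imaging,get_time_s,get_joints,get_tcp_pos,get_gripper_width,get_ft_force
import numpy as np
from scipy.spatial.transform import Rotation as Ro
def down(a): return (Ro.from_euler("z",a,degrees=True)*Ro.from_euler("x",np.pi)).as_rotvec()
def hover(xy,angles,z=190):
    """fast move above xy with whichever allowed jaw angle needs least joint motion"""
    q0=np.array(get_joints()); best=None
    for a in angles:
        q=solver.inverse_kinematics([*xy,z],down(a))
        if q is not None and solver.inverse_kinematics([*xy,38],down(a)) is not None:
            d=np.abs(np.array(q)-q0).max()
            if best is None or d<best[0]: best=(d,a)
    manip.move_ptp([*xy,z],down(best[1])); return best[1]
def pick(xy,angles,open_=88):
    a=hover(xy,angles); hand.gripper_to(open_)
    s=manip.line_to([*xy,38],150,stop_force=10)
    print("down",s,"z",get_tcp_pos()[2],"a",a)
    if s: return False
    hand.gripper_to(0); print("grip",get_gripper_width())
    manip.line_to([*xy,190],150); print("lifted",get_gripper_width(),"F",np.round(get_ft_force(),1),"t",get_time_s())
    return True
def place(xy,angles,open_=88):
    a=hover(xy,angles); manip.line_to([*xy,56],150)
    s=manip.line_to([*xy,41],30,stop_force=5)
    print("placed",s,"z",get_tcp_pos(),"w",get_gripper_width())
    hand.gripper_to(open_); manip.line_to([*xy,190],180); print("t",get_time_s())
ANY=range(-180,180,15)
E
python3 - <<'E'
from job import *
if pick((609.5,-230.5),ANY): place((620.5,242.8),ANY)
E
```

```text
down False z 39.010182648364854 a 30
grip 61.14428683373537
lifted 61.25180906285993 F [-0.3 -0.3 -0.8] t 5.025
placed True z [620.53938454 242.64013885  42.39247625] w 61.108538537521675
t 9.8083
```

```bash
python3 - <<'E'
from job import *
import cv2
if pick((660.3,13.0),ANY): place((497.3,-411.2),ANY)
for n in("top","side"):
    f=imaging.grab_frame(n); cv2.imwrite(f"pics/{n}1.png",f["frame"]); np.savez(f"{n}1.npz",**f)
E
```

```text
down False z 39.08373828094373 a 75
grip 37.1866855059229
lifted 37.29359485380908 F [-0.6  0.6 -0.6] t 14.1
placed True z [ 497.10502952 -411.21607761   41.88393781] w 37.24435854916622
t 19.1333
```

View pics/side1.png

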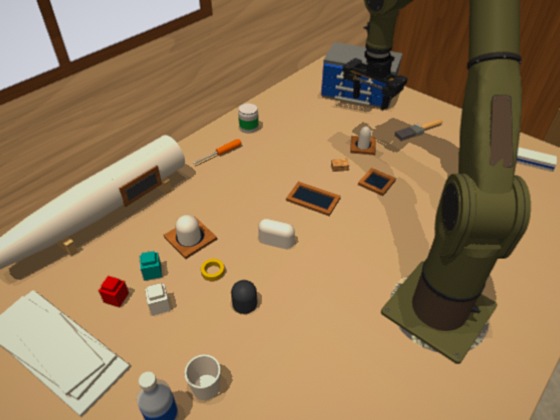

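The side view shows the large cone in its jig at (189,232) and the small one in its jig at (364,140). The grey cone at (244,296) hasn't moved. Next come the pod and the tail block. I'll grip the block along the diagonal that keeps clear of the turquoise look-alike.

```bash
python3 - <<'E'
from job import *
import cv2
both=lambda a:(a,a-180,a+180)
if pick((438.6,95.4),both(113.5)): place((464,-98.7),both(104.1))
if pick((512.2,436.1),both(60)): place((362.8,-287.8),(5,95,-85,-175))
hover((600,-100),ANY,300) ; manip.movej([1.212,0.689,-0.195,1.565,0.157,0.902,-0.215])
for n in("top","side"):
    f=imaging.grab_frame(n); cv2.imwrite(f"pics/{n}2.png",f["frame"]); np.savez(f"{n}2.npz",**f)
print(get_time_s())
E
python3 - <<'E'
from meas import *
import cv2
np.set_printoptions(precision=1,suppress=True)
for n in("top","side"):
    f=dict(np.load(n+"2.npz")); c=cloud(f); print(n)
    for k,xy,z in(("cl",(620.5,242.8),20),("cs",(497,-411),20),("pod",(464,-98.7),20),("tail",(362.8,-287.8),20),("grey",(363,298),20)): print(k,part_rect(f,c,xy,zlo=z))
a=cv2.imread("pics/top2.png")[100:300,80:480]; cv2.imwrite("pics/crop2.png",cv2.resize(a,None,fx=2,fy=2,interpolation=cv2.INTER_CUBIC))
E
```

```text
down False z 38.284762992652894 a 113.5
grip 44.14084228941247
lifted 43.62777962646347 F [ 0.1  0.1 -0.1] t 24.3667
placed True z [464.03005055 -98.87043872  41.96478386] w 43.56006191935653
t 28.45
down False z 39.11917786385238 a 60
grip 45.614143774558976
lifted 45.48249269540046 F [ 0.2  0.1 -0.7] t 33.65
placed True z [ 362.88371216 -287.84759297   41.81567459] w 45.69110279118892
t 39.5333
43.0083
top
cl (array([620.1, 243. ]), (63.10323715209961, 61.574947357177734), 54.59658432006836, np.float64(80.95511448838833))
cs (array([ 510.9, -404.3]), (66.90709686279297, 33.648651123046875), 10.380374908447266, np.float64(78.17680326937797))
pod (array([462.8, -95.1]), (96.69114685058594, 44.79114532470703), 15.726465225219727, np.float64(74.2806644273603))
tail (array([ 359.9, -283.9]), (46.50580978393555, 46.728118896484375), 94.82769727706909, np.float64(72.57237083323389))
grey (array([363. , 297.6]), (60.34979248046875, 60.45259475708008), 179.03289031982422, np.float64(77.07830781059474))
side
cl (array([619. , 248.2]), (60.9569206237793, 52.87089538574219), 36.670806884765625, np.float64(79.78938087190909))
cs (array([ 489.9, -405.7]), (37.24156188964844, 29.795135498046875), 41.1312255859375, np.float64(77.29201723157149))
pod (array([460.7, -92.8]), (97.88579559326172, 42.758460998535156), 14.066292762756348, np.float64(72.50210205505735))
tail (array([ 359.9, -285.4]), (47.461097717285156, 51.06430435180664), 95.27368021011353, np.float64(71.04709862549441))
grey (array([359.1, 300.4]), (60.882869720458984, 52.7673454284668), 50.599178314208984, np.float64(75.51223111671776))
```

View pics/crop2.png

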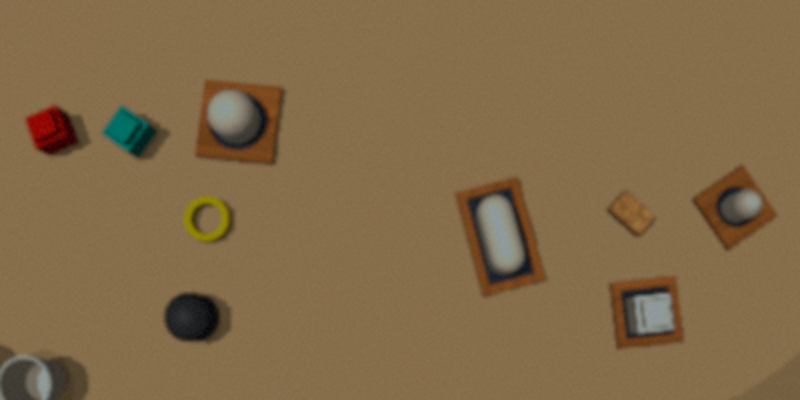

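View pics/side2.png

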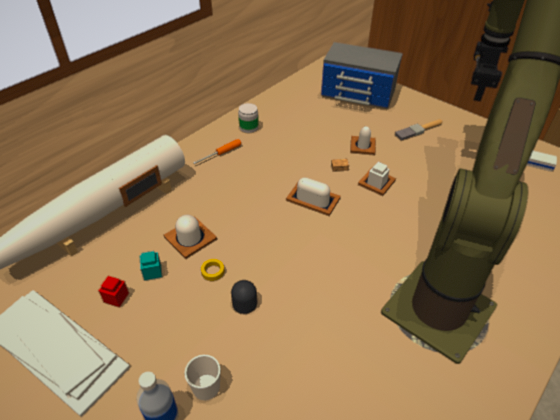

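The top crop shows all four parts inside their recesses, and the red and turquoise blocks and the grey cone are unmoved. The top and side fits for the small cone disagree, probably because of mixed-depth edge pixels, so I'll check it once more with the wall-circle fit and its top height before and after.

```bash
python3 - <<'E'
from meas import *
np.set_printoptions(precision=1,suppress=True)
for n in("top","side"):
    f0=dict(np.load(n+"0.npz"));f=dict(np.load(n+"2.npz")); c0,c=cloud(f0),cloud(f)
    for k,a,b,R in(("cs",(660.3,13),(497.3,-411.2),19),("cl",(609.5,-230.5),(620.5,242.8),31)):
        p,_=near(f,c,b,R+8,18,50); t0=near(f0,c0,a,12,40,95)[0];t=near(f,c,b,12,40,95)[0]
        print(n,k,circle(p,R,b),"rise",np.median(np.sort(t[:,2])[-25:])-np.median(np.sort(t0[:,2])[-25:]))
E
```

```text
top cs (array([ 496.9, -411. ]), np.float64(1.0194076813655477)) rise 2.73931095502644
top cl (array([622.3, 245.5]), np.float64(0.5188766029710431)) rise 4.210266014372792
side cs (array([ 497.2, -414.3]), np.float64(2.3253479147642993)) rise 2.8929930838819473
side cl (array([623.9, 243.3]), np.float64(1.311918258035388)) rise 4.595981638224998
```

The small cone is centred at (497,-411) and its top has risen about 3 mm. A seated cone should rise 4 mm, while one caught on the rim would rise 12 mm, so it is fully down. I'm handing in.

```bash
python3 -c "
from bench import manip,get_time_s
manip.finish_job();print(get_time_s())"
```

```text
the job is handed in; nothing more can be done
the job is handed in; nothing more can be done
```

All four white parts are standing upright and fully down in their own jigs, released, with the arm back at its start pose. I handed the job in at about 43 s of the 115 s allowed.

- **Seating:** each part touched down with the tool 3–4 mm higher than at its pick, which matches the 4 mm felt floor. The tops of the two cones rose 3–4.6 mm; a part caught on the rim would have risen 12 mm.
- **Position:** the last pictures show all four parts inside their recesses. The grey cone (same position to within 1 mm) and the red and turquoise blocks are unmoved.
- **Check that disagreed:** the simple outline fits of the small cone, up to 21 mm apart between the two cameras, did not agree with each other or with the jig centre, probably because of stray depth pixels at its edges. Fitting a circle to its sides put it within about 3 mm of the recess centre in both cameras.
- **Offsets:** the same outline fit put the pod and tail block 3–7 mm off their recess centres, inside the 8 mm clearance. I put that down to the view being partly hidden by the jig and did not measure it again.

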